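# Set the pump's working point on the edge wheel of the setting box

### The job

Slide the clear hood on the setting box fully off the edge wheel, roll the wheel with a light touch (never more than 15 N on it) until the meter's needle stands between the prongs of the gate marker, then slide the hood fully home over the wheel again. Leave the loose things around the box where they are.

Things in the scene. Friction and masses are not known exactly. Their poses are not given: they have to be found in the camera images.
- setbox: Stainless control box fixed to the bench, 130 (x) x 184 (y) mm, top face (deck) 85 mm above the bench. It has a clear hood, an edge wheel and a long meter; the box of like size beside it has only push buttons, a gauge and a knob. Origin: centre of its underside; z up, x from the robot's side to the far side, y to the left; turned up to 0.3 rad.
- slot_mid (a point): Middle of the wheel's slot, on the deck's surface; axes as the box. Slot 55 mm along x, 14 mm along y. The crest of the wheel stands straight above this point, 5.5 to 10.5 mm above the deck: this differs from box to box, so find it by touch. Two guide rails for the hood, 5 mm wide and high, run along y at x = +39 and -39 mm from here.
- wheel (a joint): Black knurled edge wheel, 60 mm diameter, 10 mm thick, axle along the box's y. Angle in rad, 0 to 3.2; grows as the crest rolls to the box's +x (away from the robot), which moves the needle to +x by 22.5 mm per rad. Turns stiffly (1.5 N at the rim, dry friction), stays where left, does not give downwards. 4 to 8 N of press grips it well; over 15 N spoils it.
- meter_mid (a point): Middle of the long meter, on the deck's surface, 50 mm to the +y side of the slot's middle; axes as the box. Black frame 96 mm along x, 30 mm along y, 11 mm high, closed by a clear pane; a white scale beneath.
- needle_tip (a point): Centre of the meter's needle, a black bar 3 mm wide lying along y beneath the pane; axes as the box. Geared to the wheel, it travels along x from 36 mm before the meter's middle to 36 mm beyond; it starts near the robot's end.
- gate_mid (a point): Centre of the gate marker in the same meter: a dark steel fork with two prongs along y, 8 mm clear between them; axes as the box. It stays where it was set, beyond the needle (+x) at the start. The needle stands between the prongs when it has the same x as this point in box axes.
- rib_mid (a point): Middle of the grey rib on top of the clear hood, half-way up: rib 40 mm along x, 8 mm thick along y, 18 mm high, top 33 mm above the deck. The hood, 72 mm along x and 44 mm along y, top sheet 15 mm above the deck, slides along the box's y only; closed, the rib stands over the wheel's slot.
- hood (a joint): How far the hood is slid along the box's -y (to the robot's right), in m: 0 closed over the wheel, 0.062 fully open against its stop. Light dry friction, about 1.5 N; it stays where it is left.
- wrench_grip (a point): Loose open-ended wrench lying on the bench, handle; leave alone.
- driver_grip (a point): Loose screwdriver lying on the bench, handle; leave alone.
- oiljar: Loose white jar, 60 mm diameter, 100 mm high, origin under its centre; leave alone.
- coil: Loose black valve coil, about 60 x 36 x 68 mm high, origin under its centre; leave alone.
- fitting: Loose brass fitting standing on end, 29 mm diameter, 36 mm high, origin under its centre; leave alone.
- plug: Loose dark steel plug, 32 mm diameter, 32 mm high, origin under its centre; leave alone.
- cup: Loose grey cup, 76 mm diameter, 70 mm high, origin under its centre; leave alone.

How it is judged:
By the outcome, as a careful person would: the job done as asked, in the order asked, and still so for the second after the job is handed in, with the robot touching nothing.
It also fails if it takes over 72 s, if anything falls off the work surface, if the arm or the gripper's body presses on something with over 40 N, if the wrist force passes 120 N, or if a joint passes its speed limit or range.

### The arm

A 6-joint arm with a two-finger parallel gripper is mounted at the origin on the work surface. World frame = base frame: x ahead of the robot, y to its left, z up, the work surface at z = 0. Lengths are in mm, angles in rad, forces in N, time in s.
With the tool pointing down it reaches from about 350 to 850 mm from the base axis. Payload 8.1 kg.
Tool frame: the origin (TCP) lies at the very end of the fingers, on their centre line; the grasp point (between the pads) lies 19 mm behind it; z points along the fingers, y is the line along which they close (so a half turn about z gives the same grasp; the last joint's range is limited). The gripper opens to 93 mm and grips with 3 to 60 N. Pads are 15 mm wide; open, the fingers measure 128 mm over their backs; the gripper's body (75 mm by 188 mm) begins 65 mm behind the grasp point.
Start: joints at [1.146, 0.13, 1.488, -0, 1.523, -0.085], TCP at [199.958, 565.705, 218.635] pointing down, gripper open.
Joint ranges: [-2.96, 2.96], [-0.89, 2.26], [0.02, 2.5], [-1.34, 4.48], [0, 2.73], [-2.66, 2.66]. Speed limits (rad/s): [2.39, 2.39, 2.79, 3.14, 3.14, 3.14].

### API

Orientations are given as a unit quaternion [x, y, z, w].
In Python, from rig import ctrl gives the robot as it stands. The module is installed in compiled form; this text tells all that it offers.
- The arm moves only by the tool arm_command, never from a script. Its argument "motion" is a list of rows, each an object with "claw": the opening, from -1 (shut) to 1 (fully open); "offset": the shift along the tool's x, y, z in units of 40 mm (1.0 is 40 mm), a list of three; "rotation": the turn, a rotation vector about the tool's x, y, z in units of 6 degrees (1.0 is 6 degrees), a list of three. A call has 1 to 5 rows; each row is the pose to reach, as a shift and turn from the pose commanded when the call began, along the tool's axes at that moment; what a row does not reach only later rows make up. A row lasts 1/8 s, in which the tool goes at most 62.5 mm and 10.7 degrees, less where a joint would pass 70% of its speed; a pose out of reach is approached as far as the arm can. A call with a gripper value outside its range is refused whole. The fingers move at their own pace and stop on an object; the grip force is fixed at half the most. Time passes only in rows, so rows that repeat a pose let the fingers close. It gives the time, the measured TCP pose, the force, the opening and the grip force at its end, in the units of the state.
- ctrl.get_obs(): the state, without advancing time (a new reading comes with each control period).
- ctrl.get_image(name): name is "side" or "top" or "wrist"; returns a dict with "image" (384x512x3 uint8, red, green, blue), "fx", "fy", "cx", "cy" (pixels), "rvec" (rotation vector, rad) and "tvec" (3), from world to camera coordinates, as OpenCV has them. Camera axes: x right, y down, z forward; pixel columns grow to the right and rows downward; lengths in mm; the calibration is good to about 2 mm. The wrist camera is an equidistant fisheye: a pixel r from the principal point sees the ray r / f radians off the axis. A picture is of the moment at which its call begins. There is no depth.
- ctrl.hand_in(): hands the job in; it is judged then, once.
The state is a dict: "time_s": time; "joints": joint angles; "joint_velocities": joint speeds; "joint_efforts": joint torques, N m; "tool_pos": TCP position; "tool_rot": TCP orientation; "contact_force": force on the tool from outside, world axes, zero at the start; "ft_torque": the same for the moment, N m; "grip_width": finger opening in mm; "gripper_force": force on a finger pad.
Only numpy, scipy, OpenCV 4.12 (cv2) and the standard library are available. Lean on these libraries where they do the work, as an engineer would, in place of code of your own. Each camera call takes 0.05 s, during which the arm holds its last target. There are 200 camera calls.

## Working session

There is one attempt and no reset: what is moved stays moved. The work goes in short steps, Python scripts to look and compute and a tool call to move; the robot and the scene stay as the last step left them, time stands still between calls to the robot, and variables do not carry over. Pictures are saved under pics/ and viewed, at most 10 in all, crops included, and the job is handed in when it is done.

Besides the shell and the picture viewer there is one more tool, called after "Emit:" by a JSON object that holds its "api" and its "payload", one argument or row to a line. arm_command: Moves the arm, as the interface text tells. Its arguments: {"type":"object","properties":{"motion":{"type":"array"}},"required":["motion"]}

```bash
mkdir -p pics; cat > h.py <<'E'
from rig import ctrl
import numpy as np, cv2
from scipy.spatial.transform import Rotation as R
def ray(im,u,v,fish=False):
    if fish:
        d=np.array([u-im["cx"],v-im["cy"]]);r=np.hypot(*d);t=r/im["fx"]
        c=np.array([*(d/r*np.sin(t)),np.cos(t)]) if r>0 else np.array([0,0,1.])
    else: c=np.array([(u-im["cx"])/im["fx"],(v-im["cy"])/im["fy"],1])
    M=R.from_rotvec(np.ravel(im["rvec"])).as_matrix(); t=np.ravel(im["tvec"])
    return -M.T@t, M.T@c
def plane(im,u,v,z,fish=False):
    o,d=ray(im,u,v,fish); return o+d*(z-o[2])/d[2]
def proj(im,p):
    q,_=cv2.projectPoints(np.array([p],float),np.array(im["rvec"],float),np.array(im["tvec"],float),np.array([[im["fx"],0,im["cx"]],[0,im["fy"],im["cy"]],[0,0,1]]),None); return q.ravel()
def save(im,n,box=None,s=1):
    a=im["image"][:,:,::-1]
    if box: a=a[box[1]:box[3],box[0]:box[2]]
    cv2.imwrite("pics/"+n+".png",cv2.resize(a,None,fx=s,fy=s,interpolation=cv2.INTER_CUBIC))
E
python3 - <<'E'
from h import *
import pickle
o=ctrl.get_obs();print(o)
d={}
for n in("side","top","wrist"):
    d[n]=ctrl.get_image(n);print(n,{k:v for k,v in d[n].items() if k!="image"})
pickle.dump(d,open("d.pkl","wb"))
save(d["top"],"top",None,1.5);save(d["side"],"side",None,1.5)
E
```

```text
{'time_s': 0.0, 'joints': array([ 1.14560117e+00,  1.31161284e-01,  1.48930774e+00, -1.69595102e-05,
        1.52297487e+00, -8.54326171e-02]), 'joint_velocities': array([ 0.00119363,  0.00086494, -0.00107251,  0.00087102, -0.00101277,
        0.00072658]), 'joint_efforts': array([ 6.12098193e-04, -5.59862137e+01, -4.91744936e+01,  7.67344935e-02,
        3.60621780e-02, -1.53671253e-04]), 'tool_pos': array([199.72252667, 565.17163132, 217.57174087]), 'tool_rot': array([ 1.69064849e-01,  9.85604495e-01, -8.97755181e-04, -2.25569660e-04]), 'contact_force': array([-0.4145691 , -1.00089795, -0.00762523]), 'ft_torque': array([ 0.00903546, -0.0342873 , -0.01720381]), 'gripper_force': 0.0, 'grip_width': 92.78270369031428}
side {'fx': 446.87207727067744, 'fy': 446.87207727067744, 'cx': 255.88080196005663, 'cy': 193.24586918721036, 'rvec': array([ 0.51224227,  2.56456308, -1.33129964]), 'tvec': array([ 469.07872629,  -39.60029674, 1465.33492105])}
top {'fx': 414.32705535177786, 'fy': 414.32705535177786, 'cx': 249.40967951194745, 'cy': 188.53229897903506, 'rvec': array([ 2.15374121, -2.17972003,  0.11552108]), 'tvec': array([  16.22594309,  546.35545073, 1453.92790284])}
wrist {'fx': 297.3186396354542, 'fy': 297.3186396354542, 'cx': 256.5068864383261, 'cy': 188.70760868180682, 'rvec': array([-2.38080518, -1.68515423, -0.21921587]), 'tvec': array([-599.46304938,  -31.1651588 ,  392.06133953])}
```

View pics/top.png

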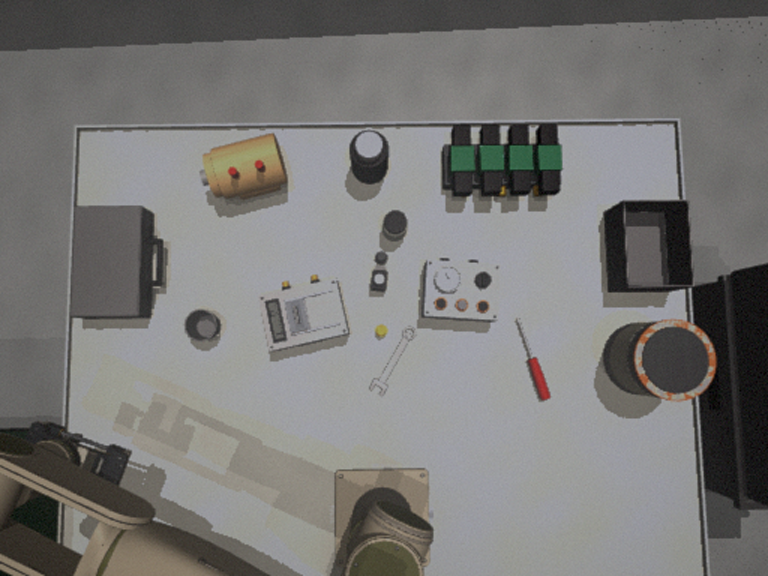

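View pics/side.png

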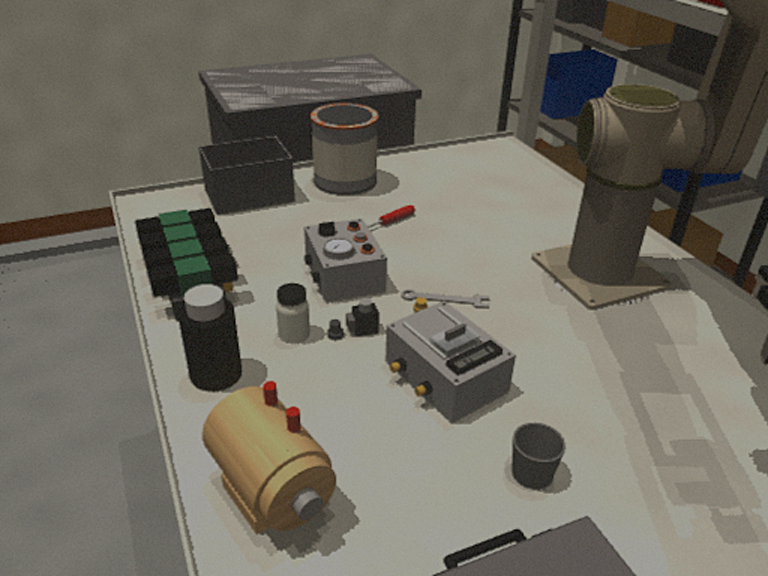

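The top view shows the setbox at about (305,315) px, with the meter as the dark bar at (275,320) and the rib at about (298,318). The side view agrees: the meter is at (475,357) and the rib at (456,331). The box with the gauge is the decoy.

```bash
python3 - <<'E'
from h import *
import pickle
d=pickle.load(open("d.pkl","rb"));im=d["top"]
g=cv2.cvtColor(im["image"],cv2.COLOR_RGB2GRAY)
x0,y0,x1,y1=165,180,245,245
m=(g[y0:y1,x0:x1]<75).astype(np.uint8)
cs,_=cv2.findContours(m,cv2.RETR_EXTERNAL,cv2.CHAIN_APPROX_NONE)
for c in cs:
    if cv2.contourArea(c)<40: continue
    r=cv2.minAreaRect((c+[x0,y0]).astype(np.float32));print(r)
    P=np.array([plane(im,*p,96) for p in cv2.boxPoints(r)]);print(P.round(1),np.linalg.norm(np.diff(P,axis=0),axis=1),P.mean(0))
    e=P[np.argsort(P[:,0])];f=e[2:].mean(0)-e[:2].mean(0);a=np.arctan2(f[1],f[0]);print("ang",a,"slot",P.mean(0)[:2]+50*np.array([np.sin(a),-np.cos(a)]))
save(im,"boxtop",(160,170,260,245),7)
save(d["side"],"boxside",(250,195,350,285),7)
E
```

```text
(no output)
```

View pics/boxtop.png

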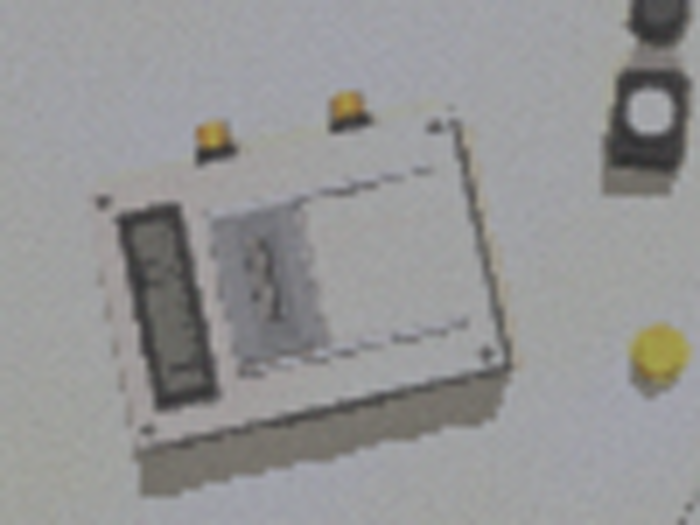

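The crop shows the meter frame with corners at (118,215), (180,205), (217,395) and (157,408). The needle is at (185,367), the gate at about (160,272), and the rib at about (265,278).

```bash
python3 - <<'E'
from h import *
import pickle
d=pickle.load(open("d.pkl","rb"));im=d["top"]
P=np.array([plane(im,160+u/7,170+v/7,96) for u,v in[(118,215),(180,205),(217,395),(157,408)]])
print(P.round(1),np.linalg.norm(np.diff(P,axis=0),axis=1))
f=P[0]+P[1]-P[2]-P[3];a=np.arctan2(f[1],f[0]);c=P.mean(0)[:2]
C=np.array([plane(im,160+u/7,170+v/7,85)[:2] for u,v in[(95,190),(460,112),(510,362),(137,443)]])
print("deck",C,np.linalg.norm(np.diff(C,axis=0),axis=1),C.mean(0))
g=(C[0]-C[3])+(C[1]-C[2]);print("ang",a,np.arctan2(g[1],g[0]),"meter",c,"slot",c+50*np.array([np.sin(a),-np.cos(a)]))
print("rib", plane(im,160+265/7,170+278/7,110))
o=ctrl.get_obs();M=R.from_quat(o["tool_rot"]).as_matrix();print(M.round(3))
E
```

```text
[[500.6 257.4  96. ]
 [505.1 227.2  96. ]
 [412.8 208.9  96. ]
 [406.9 237.9  96. ]] [30.48839256 94.14307611 29.57153331]
deck [[513.91646708 270.66302557]
 [550.29667916  91.26101967]
 [427.2815581   67.59505355]
 [390.16977556 249.31086262]] [183.05354286 125.2708983  185.46676163] [470.41611997 169.70749035]
ang 0.20017868688246615 0.18045105530550304 meter [456.34022686 232.84849885] slot [466.28244949 183.84694573]
rib [468.27997519 184.04686628 110.        ]
[[-0.943  0.333 -0.001]
 [ 0.333  0.943 -0.001]
 [ 0.    -0.001 -1.   ]]
```

Emit:
{"api": "arm_command", "payload": {
  "motion": [
    {"claw": -1, "offset": [-9.2, -6.3, 1.2], "rotation": [0, 0, 9.9]},
    {"claw": -1, "offset": [-9.2, -6.3, 1.2], "rotation": [0, 0, 9.9]},
    {"claw": -1, "offset": [-9.2, -6.3, 1.2], "rotation": [0, 0, 9.9]},
    {"claw": -1, "offset": [-9.2, -6.3, 1.2], "rotation": [0, 0, 9.9]},
    {"claw": -1, "offset": [-9.2, -6.3, 1.2], "rotation": [0, 0, 9.9]}
  ]
}}

```text
time_s: 0.78
tool_pos: [383.9, 313.0, 184.9]
tool_rot: [0.598, 0.801, 0.0, 0.0]
contact_force: [1.5, 1.3, 0.2]
grip_width: 47.7
gripper_force: 0.0
```

```bash
cat >> h.py <<'E'
A=0.195;S=np.array([467.,184.,85.])
def B():return np.array([[np.cos(A),-np.sin(A),0],[np.sin(A),np.cos(A),0],[0,0,1]])
def goto(bx,by,h):
    "tool-unit offset to box coords (rel. slot on deck)"
    o=ctrl.get_obs();M=R.from_quat(o["tool_rot"]);t=S+B()@[bx,by,h]
    off=M.inv().apply(t-o["tool_pos"])/40
    W=np.column_stack([-B()[:,1]*-1,B()[:,0],[0,0,-1]]);
    rot=(M.inv()*R.from_matrix(W)).as_rotvec(degrees=True)/6
    print("off",off.round(3),"rot",rot.round(3),"box",(B().T@(o["tool_pos"]-S)).round(2),"F",(B().T@o["contact_force"]).round(2),"t",o["time_s"],"w",round(o["grip_width"],1))
E
python3 - <<'E'
from h import *
print(np.linalg.det(np.column_stack([B()[:,1],B()[:,0],[0,0,-1]])))
goto(0,24,65)
E
```

```text
1.0
off [-3.085  1.133  0.872] rot [ 0.002 -0.001  0.884] box [-56.54 142.66  99.9 ] F [1.75 0.99 0.17] t 0.775 w 47.7
```

Emit:
{"api": "arm_command", "payload": {
  "motion": [
    {"claw": -1, "offset": [-3.09, 1.13, 0.5], "rotation": [0, 0, 0.88]},
    {"claw": -1, "offset": [-3.09, 1.13, 0.87], "rotation": [0, 0, 0.88]},
    {"claw": -1, "offset": [-3.09, 1.13, 0.87], "rotation": [0, 0, 0.88]},
    {"claw": -1, "offset": [-3.09, 1.13, 0.87], "rotation": [0, 0, 0.88]}
  ]
}}

```text
time_s: 1.27
tool_pos: [461.9, 209.1, 149.9]
tool_rot: [0.633, 0.774, -0.0, -0.001]
contact_force: [-0.2, -0.5, -0.2]
grip_width: 7.9
gripper_force: 0.0
```

```bash
python3 - <<'E'
from h import *
goto(0,24,20)
im=ctrl.get_image("wrist");save(im,"w1",None,1.5)
import pickle;pickle.dump(im,open("w1.pkl","wb"))
E
```

```text
off [-0.042  0.005  1.122] rot [-0.013 -0.002  0.044] box [-0.14 25.66 64.89] F [-0.33 -0.42 -0.16] t 1.275 w 7.9
```

View pics/w1.png

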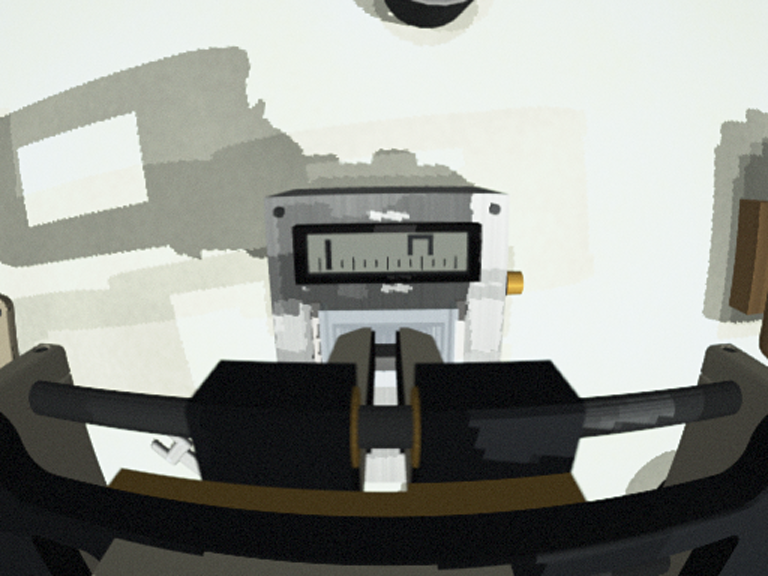

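The wrist view shows the meter squarely. The frame corners are (296,226), (479,223), (481,281) and (295,284). The needle is at (328,254), the gate prongs are at 410 and 431, and the fingers cover the hood behind.

```bash
python3 - <<'E'
from h import *
import pickle;im=pickle.load(open("w1.pkl","rb"))
P=np.array([plane(im,u/1.5,v/1.5,96,True) for u,v in[(295,226),(479,223),(481,281),(295,284)]])
print(P.round(1),np.linalg.norm(np.diff(P,axis=0),axis=1))
c=P.mean(0)[:2];f=P[1]+P[2]-P[0]-P[3];print("meter",c,"ang",np.arctan2(f[1],f[0]),"exp",S+B()@[0,50,0])
for u,v in[(328,253),(410,246),(431,245)]:
    print((B().T@(plane(im,u/1.5,v/1.5,89,True)-S)).round(1))
# rectify deck-plane view of needle strip
E
```

```text
[[409.  242.2  96. ]
 [499.8 262.2  96. ]
 [508.3 233.   96. ]
 [413.7 212.1  96. ]] [93.01319926 30.42677849 96.85995889]
meter [457.72440111 237.39046392] ang 0.21732884503168431 exp [457.31167325 233.05238348  85.        ]
[-29.9  52.9   4. ]
[12.9 56.8  4. ]
[23.9 57.5  4. ]
```

Emit:
{"api": "arm_command", "payload": {
  "motion": [
    {"claw": -1, "offset": [0, 0, 0.6], "rotation": [0, 0, 0]},
    {"claw": -1, "offset": [0, 0, 1.12], "rotation": [0, 0, 0]},
    {"claw": -1, "offset": [-0.25, 0, 1.12], "rotation": [0, 0, 0]},
    {"claw": -1, "offset": [-0.5, 0, 1.12], "rotation": [0, 0, 0]}
  ]
}}

```text
time_s: 1.82
tool_pos: [466.0, 190.6, 106.6]
tool_rot: [0.632, 0.775, 0.0, -0.0]
contact_force: [-0.5, 1.4, -0.9]
grip_width: 0.5
gripper_force: 1.1
```

```bash
python3 -c "
from h import *
goto(0,-48,20)"
```

```text
off [-1.368 -0.02   0.038] rot [ 0.006 -0.007  0.079] box [ 0.36  6.71 21.56] F [-0.18  1.47 -0.9 ] t 1.825 w 0.5
```

Emit:
{"api": "arm_command", "payload": {
  "motion": [
    {"claw": -1, "offset": [-0.25, 0, 0], "rotation": [0, 0, 0]},
    {"claw": -1, "offset": [-0.5, 0, 0], "rotation": [0, 0, 0]},
    {"claw": -1, "offset": [-0.75, 0, 0], "rotation": [0, 0, 0]},
    {"claw": -1, "offset": [-1.0, 0, 0], "rotation": [0, 0, 0]},
    {"claw": -1, "offset": [-1.15, 0, 0], "rotation": [0, 0, 0]}
  ]
}}

```text
time_s: 2.45
tool_pos: [475.9, 144.1, 105.9]
tool_rot: [0.633, 0.774, 0.0, 0.0]
contact_force: [-0.5, 1.8, 1.4]
grip_width: 0.4
gripper_force: 0.9
```

Emit:
{"api": "arm_command", "payload": {
  "motion": [
    {"claw": -1, "offset": [-0.05, 0, 0], "rotation": [0, 0, 0]},
    {"claw": -1, "offset": [-0.1, 0, 0], "rotation": [0, 0, 0]}
  ]
}}

```text
time_s: 2.7
tool_pos: [476.2, 140.9, 105.6]
tool_rot: [0.632, 0.775, 0.0, -0.0]
contact_force: [0.1, 2.0, 0.0]
grip_width: 0.5
gripper_force: 0.8
```

```bash
python3 -c "
from h import *
goto(0,-48,20)"
```

```text
off [-0.097 -0.017  0.014] rot [-0.    -0.     0.061] box [  0.67 -44.1   20.55] F [0.47 1.95 0.03] t 2.7 w 0.5
```

Steady at about 2 N. I'll keep pushing in small steps to the stop.

Emit:
{"api": "arm_command", "payload": {
  "motion": [
    {"claw": -1, "offset": [-0.05, 0, 0], "rotation": [0, 0, 0]},
    {"claw": -1, "offset": [-0.08, 0, 0], "rotation": [0, 0, 0]}
  ]
}}

```text
time_s: 2.95
tool_pos: [476.5, 139.3, 105.6]
tool_rot: [0.632, 0.775, 0.001, -0.001]
contact_force: [-1.0, 12.5, 1.0]
grip_width: 0.4
gripper_force: 5.8
```

Emit:
{"api": "arm_command", "payload": {
  "motion": [
    {"claw": -1, "offset": [-0.04, 0, 0], "rotation": [0, 0, 0]},
    {"claw": -1, "offset": [-0.06, 0, 0], "rotation": [0, 0, 0]}
  ]
}}

```text
time_s: 3.2
tool_pos: [476.5, 139.1, 105.6]
tool_rot: [0.632, 0.775, 0.002, -0.002]
contact_force: [-2.7, 20.3, 1.4]
grip_width: 0.4
gripper_force: 10.4
```

Emit:
{"api": "arm_command", "payload": {
  "motion": [
    {"claw": -1, "offset": [-0.03, 0, 0], "rotation": [0, 0, 0]},
    {"claw": -1, "offset": [-0.05, 0, 0], "rotation": [0, 0, 0]}
  ]
}}

```text
time_s: 3.45
tool_pos: [476.6, 138.9, 105.7]
tool_rot: [0.632, 0.775, 0.003, -0.003]
contact_force: [-4.2, 28.4, 1.6]
grip_width: 0.5
gripper_force: 14.6
```

Emit:
{"api": "arm_command", "payload": {
  "motion": [
    {"claw": -1, "offset": [0.3, 0, 0], "rotation": [0, 0, 0.06]},
    {"claw": -1, "offset": [0.6, 0, -0.1], "rotation": [0, 0, 0.06]},
    {"claw": -1, "offset": [1.41, -0.29, -0.1], "rotation": [0, 0, 0.06]},
    {"claw": -1, "offset": [1.41, -0.29, -0.1], "rotation": [0, 0, 0.06]},
    {"claw": -1, "offset": [1.41, -0.29, 0.1], "rotation": [0, 0, 0.06]}
  ]
}}

```text
time_s: 4.08
tool_pos: [455.8, 186.4, 102.1]
tool_rot: [0.635, 0.773, 0.0, 0.001]
contact_force: [0.6, -0.2, -0.4]
grip_width: 0.4
gripper_force: 0.0
```

```bash
echo "A=0.2;S=S+B()@[1.2,4.4,0]" >> h.py; python3 - <<'E'
from h import *
goto(-12,0,12)
im=ctrl.get_image("side");save(im,"s2",(240,185,360,285),6)
E
```

```text
off [-0.005 -0.008  0.127] rot [ 0.016  0.005 -0.04 ] box [-11.7    0.18  17.08] F [ 0.54 -0.26 -0.37] t 4.075 w 0.4
```

View pics/s2.png

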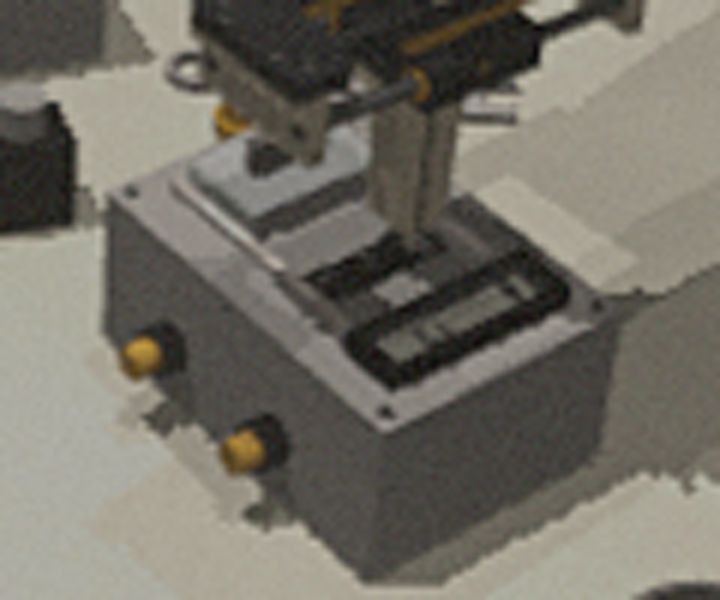

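The hood stands open with its rib at (265,155). The wheel's slot, at (370,265), is exposed and lies under the fingertips, so I'll descend gently.

Emit:
{"api": "arm_command", "payload": {
  "motion": [
    {"claw": -1, "offset": [0, 0, 0.06], "rotation": [0, 0, 0]},
    {"claw": -1, "offset": [0, 0, 0.12], "rotation": [0, 0, 0]},
    {"claw": -1, "offset": [0, 0, 0.12], "rotation": [0, 0, 0]}
  ]
}}

```text
time_s: 4.5
tool_pos: [455.0, 186.1, 96.5]
tool_rot: [0.635, 0.772, -0.0, -0.0]
contact_force: [-0.3, 0.8, 0.3]
grip_width: 0.4
gripper_force: 0.0
```

Emit:
{"api": "arm_command", "payload": {
  "motion": [
    {"claw": -1, "offset": [0, 0, 0.02], "rotation": [0, 0, 0]},
    {"claw": -1, "offset": [0, 0, 0.04], "rotation": [0, 0, 0]}
  ]
}}

```text
time_s: 4.75
tool_pos: [455.2, 186.4, 95.3]
tool_rot: [0.635, 0.773, 0.0, 0.0]
contact_force: [-0.3, 0.0, 0.9]
grip_width: 0.3
gripper_force: 0.0
```

Emit:
{"api": "arm_command", "payload": {
  "motion": [
    {"claw": -1, "offset": [0, 0, 0.02], "rotation": [0, 0, 0]},
    {"claw": -1, "offset": [0, 0, 0.04], "rotation": [0, 0, 0]}
  ]
}}

```text
time_s: 5.0
tool_pos: [455.0, 186.4, 93.6]
tool_rot: [0.635, 0.773, -0.0, -0.0]
contact_force: [-0.6, -0.1, 0.5]
grip_width: 0.2
gripper_force: 0.0
```

Emit:
{"api": "arm_command", "payload": {
  "motion": [
    {"claw": -1, "offset": [0, 0, 0.015], "rotation": [0, 0, 0]},
    {"claw": -1, "offset": [0, 0, 0.025], "rotation": [0, 0, 0]}
  ]
}}

```text
time_s: 5.25
tool_pos: [455.0, 186.4, 92.6]
tool_rot: [0.635, 0.773, -0.0, -0.0]
contact_force: [0.3, -0.8, -0.3]
grip_width: 0.3
gripper_force: 0.0
```

Emit:
{"api": "arm_command", "payload": {
  "motion": [
    {"claw": -1, "offset": [0, 0, 0.015], "rotation": [0, 0, 0]},
    {"claw": -1, "offset": [0, 0, 0.025], "rotation": [0, 0, 0]}
  ]
}}

```text
time_s: 5.5
tool_pos: [455.0, 186.4, 91.6]
tool_rot: [0.635, 0.773, 0.0, 0.0]
contact_force: [-0.6, 0.2, 0.2]
grip_width: 0.2
gripper_force: 0.0
```

Emit:
{"api": "arm_command", "payload": {
  "motion": [
    {"claw": -1, "offset": [0, 0, 0.01], "rotation": [0, 0, 0]},
    {"claw": -1, "offset": [0, 0, 0.02], "rotation": [0, 0, 0]}
  ]
}}

```text
time_s: 5.75
tool_pos: [455.2, 186.5, 91.0]
tool_rot: [0.635, 0.773, 0.0, 0.0]
contact_force: [-2.2, -0.7, 2.5]
grip_width: 0.5
gripper_force: 1.6
```

Emit:
{"api": "arm_command", "payload": {
  "motion": [
    {"claw": -1, "offset": [0, 0, 0.01], "rotation": [0, 0, 0]},
    {"claw": -1, "offset": [0, 0, 0.015], "rotation": [0, 0, 0]}
  ]
}}

```text
time_s: 6.0
tool_pos: [455.3, 186.5, 90.8]
tool_rot: [0.635, 0.773, 0.0, 0.0]
contact_force: [-2.8, -0.6, 7.1]
grip_width: 0.5
gripper_force: 3.7
```

Emit:
{"api": "arm_command", "payload": {
  "motion": [
    {"claw": -1, "offset": [0, 0.05, 0], "rotation": [0, 0, 0]},
    {"claw": -1, "offset": [0, 0.1, 0], "rotation": [0, 0, 0]},
    {"claw": -1, "offset": [0, 0.15, 0], "rotation": [0, 0, 0]}
  ]
}}

```text
time_s: 6.38
tool_pos: [462.1, 188.0, 91.9]
tool_rot: [0.635, 0.773, 0.001, 0.001]
contact_force: [-1.8, -0.2, 12.0]
grip_width: 0.5
gripper_force: 6.0
```

Emit:
{"api": "arm_command", "payload": {
  "motion": [
    {"claw": -1, "offset": [0, 0, -0.03], "rotation": [0, 0, 0]},
    {"claw": -1, "offset": [0, 0.04, -0.035], "rotation": [0, 0, 0]}
  ]
}}

```text
time_s: 6.62
tool_pos: [462.7, 188.0, 92.1]
tool_rot: [0.635, 0.773, 0.0, 0.0]
contact_force: [-2.1, 0.4, 6.7]
grip_width: 0.1
gripper_force: 3.3
```

```bash
cat >> h.py <<'E'
def strip():
    "rectified meter at 0.25 mm/px from the wrist camera, box axes (x right, y up)"
    im=ctrl.get_image("wrist");xs=np.arange(-50,50,.25);ys=np.arange(70,30,-.25)
    X,Y=np.meshgrid(xs,ys);P=np.stack([X,Y,np.full_like(X,4)],-1).reshape(-1,3)@B().T+S
    q=P@R.from_rotvec(np.ravel(im["rvec"])).as_matrix().T+np.ravel(im["tvec"])
    r=np.hypot(q[:,0],q[:,1]);k=im["fx"]*np.arctan2(r,q[:,2])/r
    mu=(im["cx"]+q[:,0]*k).reshape(X.shape).astype(np.float32);mv=(im["cy"]+q[:,1]*k).reshape(X.shape).astype(np.float32)
    return cv2.remap(im["image"],mu,mv,cv2.INTER_LINEAR)
def darks(a,y0=52,y1=60):
    "dark bars in the strip: centres, mm"
    g=cv2.cvtColor(a,cv2.COLOR_RGB2GRAY).astype(float)
    r=g[int((70-y1)*4):int((70-y0)*4)].mean(0);i=np.arange(-50,50,.25)
    print(" ".join(f"{v:.0f}" for v in r[::4]))
    s=np.median(r);m=r<s-25
    n,l=cv2.connectedComponents(m.astype(np.uint8).reshape(1,-1));l=l.ravel()
    return [(round(float(np.average(i[l==k],weights=s-r[l==k])),2),float((l==k).sum()/4)) for k in range(1,n)]
E
python3 - <<'E'
from h import *
goto(0,0,6)
a=strip();print(darks(a));cv2.imwrite("pics/st.png",cv2.resize(a[:,:,::-1],None,fx=1.8,fy=1.8))
E
```

```text
off [-0.01   0.115  0.028] rot [ 0.005 -0.001 -0.047] box [-4.59  0.41  7.13] F [-1.96  0.85  6.72] t 6.625 w 0.1
77 22 23 24 23 24 24 25 59 136 140 139 140 140 140 139 139 141 141 141 141 140 141 140 104 83 83 124 144 142 143 143 144 145 144 144 144 144 144 146 146 145 146 145 145 146 146 147 146 146 147 146 147 147 148 147 147 146 147 147 144 80 63 77 114 115 115 116 116 117 116 112 68 61 86 147 148 147 147 148 148 147 147 147 147 148 147 147 147 146 147 138 58 26 31 40 41 34 32 30
[(-45.86, 8.75), (-24.66, 3.0), (13.05, 6.25), (18.0, 1.75), (22.63, 3.75), (45.78, 8.5)]
```

View pics/st.png

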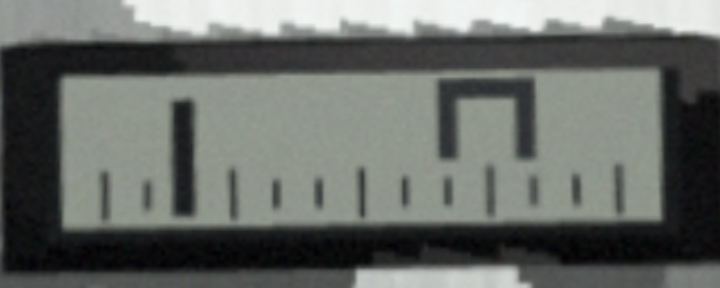

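Emit:
{"api": "arm_command", "payload": {
  "motion": [
    {"claw": -1, "offset": [0, 0.09, 0], "rotation": [0, 0, 0]},
    {"claw": -1, "offset": [0, 0.17, 0], "rotation": [0, 0, 0]},
    {"claw": -1, "offset": [0, 0.26, 0.005], "rotation": [0, 0, 0]}
  ]
}}

```text
time_s: 7.05
tool_pos: [473.2, 190.2, 92.1]
tool_rot: [0.635, 0.773, 0.0, 0.0]
contact_force: [-1.4, -0.1, 6.9]
grip_width: 0.6
gripper_force: 3.5
```

Emit:
{"api": "arm_command", "payload": {
  "motion": [
    {"claw": -1, "offset": [0, 0.07, 0.01], "rotation": [0, 0, 0]},
    {"claw": -1, "offset": [0, 0.12, 0.02], "rotation": [0, 0, 0]}
  ]
}}

```text
time_s: 7.3
tool_pos: [478.2, 191.3, 91.4]
tool_rot: [0.635, 0.773, 0.001, 0.0]
contact_force: [-1.7, 1.6, 7.1]
grip_width: 0.4
gripper_force: 3.2
```

```bash
python3 - <<'E'
from h import *
goto(-12,0,12)
print(darks(strip()))
E
```

```text
off [-0.015 -0.579 -0.142] rot [ 0.014 -0.005 -0.047] box [11.19  0.5   6.38] F [-1.29  1.94  7.08] t 7.3 w 0.4
24 20 20 20 19 20 25 24 45 127 138 136 138 137 137 138 139 138 140 139 139 139 139 142 142 142 142 142 141 142 142 143 143 142 143 141 95 81 85 126 144 144 144 145 145 145 146 146 146 146 146 146 147 148 146 148 148 147 147 148 122 66 64 104 115 116 116 117 117 117 117 91 62 68 139 148 148 148 148 148 147 148 147 149 148 148 148 147 148 147 148 148 61 28 57 62 55 56 45 44
[(-45.88, 9.0), (-12.77, 3.25), (12.3, 5.5), (22.06, 3.5), (45.69, 8.25)]
```

Emit:
{"api": "arm_command", "payload": {
  "motion": [
    {"claw": -1, "offset": [0, 0, -0.2], "rotation": [0, 0, 0]},
    {"claw": -1, "offset": [0, -0.56, -0.2], "rotation": [0, 0, 0]},
    {"claw": -1, "offset": [0, -0.56, -0.2], "rotation": [0, 0, 0]},
    {"claw": -1, "offset": [0, -0.56, -0.06], "rotation": [0, 0, 0]},
    {"claw": -1, "offset": [0, -0.56, -0.02], "rotation": [0, 0, 0]}
  ]
}}

```text
time_s: 7.98
tool_pos: [455.7, 186.5, 91.0]
tool_rot: [0.635, 0.773, -0.0, -0.0]
contact_force: [-1.3, -0.4, 5.7]
grip_width: 0.5
gripper_force: 3.4
```

Emit:
{"api": "arm_command", "payload": {
  "motion": [
    {"claw": -1, "offset": [0, 0, 0.01], "rotation": [0, 0, 0]},
    {"claw": -1, "offset": [0, 0, 0.02], "rotation": [0, 0, 0]}
  ]
}}

```text
time_s: 8.22
tool_pos: [455.8, 186.5, 91.0]
tool_rot: [0.635, 0.773, 0.0, 0.0]
contact_force: [-2.4, -0.5, 5.9]
grip_width: 0.6
gripper_force: 3.5
```

Emit:
{"api": "arm_command", "payload": {
  "motion": [
    {"claw": -1, "offset": [0, 0.09, -0.012], "rotation": [0, 0, 0]},
    {"claw": -1, "offset": [0, 0.18, -0.025], "rotation": [0, 0, 0]},
    {"claw": -1, "offset": [0, 0.27, -0.025], "rotation": [0, 0, 0]}
  ]
}}

```text
time_s: 8.6
tool_pos: [466.6, 188.8, 92.2]
tool_rot: [0.635, 0.773, 0.0, 0.0]
contact_force: [-1.3, -0.2, 5.5]
grip_width: 0.5
gripper_force: 2.8
```

Emit:
{"api": "arm_command", "payload": {
  "motion": [
    {"claw": -1, "offset": [0, 0.09, 0], "rotation": [0, 0, 0]},
    {"claw": -1, "offset": [0, 0.18, 0.005], "rotation": [0, 0, 0]},
    {"claw": -1, "offset": [0, 0.27, 0.015], "rotation": [0, 0, 0]}
  ]
}}

```text
time_s: 8.98
tool_pos: [477.3, 191.1, 91.7]
tool_rot: [0.635, 0.773, 0.001, 0.0]
contact_force: [-1.2, 0.8, 4.0]
grip_width: 0.8
gripper_force: 2.2
```

```bash
python3 - <<'E'
from h import *
goto(-12,0,12)
print(darks(strip()))
E
```

```text
off [-0.014 -0.558 -0.134] rot [ 0.011 -0.004 -0.047] box [10.31  0.47  6.67] F [-1.02  0.98  3.96] t 8.975 w 0.8
28 20 20 21 22 20 25 24 43 118 137 136 138 138 138 138 138 139 137 141 141 141 140 141 141 141 141 143 142 142 141 142 142 142 143 143 143 144 144 144 144 144 145 146 146 146 145 146 146 148 147 147 145 95 82 85 144 148 147 147 137 66 62 94 118 116 116 116 115 116 117 98 63 67 124 147 147 148 147 148 148 148 148 147 148 148 148 148 148 148 148 148 80 26 56 61 46 45 41 37
[(-45.87, 9.0), (4.16, 3.0), (11.79, 3.5), (17.5, 2.75), (22.23, 3.5), (45.84, 8.25)]
```

Emit:
{"api": "arm_command", "payload": {
  "motion": [
    {"claw": -1, "offset": [0, 0, -0.2], "rotation": [0, 0, 0]},
    {"claw": -1, "offset": [0, -0.51, -0.2], "rotation": [0, 0, 0]},
    {"claw": -1, "offset": [0, -0.51, -0.2], "rotation": [0, 0, 0]},
    {"claw": -1, "offset": [0, -0.51, -0.05], "rotation": [0, 0, 0]},
    {"claw": -1, "offset": [0, -0.51, 0.0], "rotation": [0, 0, 0]}
  ]
}}

```text
time_s: 9.65
tool_pos: [457.1, 186.8, 91.1]
tool_rot: [0.635, 0.773, 0.0, 0.0]
contact_force: [-5.0, -2.1, 12.1]
grip_width: 0.7
gripper_force: 7.0
```

Emit:
{"api": "arm_command", "payload": {
  "motion": [
    {"claw": -1, "offset": [0, 0.0, 0], "rotation": [0, 0, 0]},
    {"claw": -1, "offset": [0, 0.08, -0.01], "rotation": [0, 0, 0]},
    {"claw": -1, "offset": [0, 0.16, -0.02], "rotation": [0, 0, 0]},
    {"claw": -1, "offset": [0, 0.24, -0.02], "rotation": [0, 0, 0]}
  ]
}}

```text
time_s: 10.15
tool_pos: [466.7, 188.8, 92.2]
tool_rot: [0.635, 0.773, 0.0, 0.0]
contact_force: [-2.4, 0.4, 5.0]
grip_width: 0.3
gripper_force: 2.8
```

Emit:
{"api": "arm_command", "payload": {
  "motion": [
    {"claw": -1, "offset": [0, 0.07, 0], "rotation": [0, 0, 0]},
    {"claw": -1, "offset": [0, 0.13, 0.003], "rotation": [0, 0, 0]},
    {"claw": -1, "offset": [0, 0.13, 0.003], "rotation": [0, 0, 0]}
  ]
}}

```text
time_s: 10.52
tool_pos: [472.1, 189.9, 92.2]
tool_rot: [0.635, 0.773, 0.001, 0.0]
contact_force: [-0.1, 0.4, 5.3]
grip_width: 0.5
gripper_force: 2.6
```

```bash
python3 - <<'E'
from h import *
goto(-12,0,12)
a=strip();print(darks(a,58.5,60),darks(a,44,50))
E
```

```text
off [-0.012 -0.424 -0.12 ] rot [ 0.011 -0.003 -0.048] box [4.99 0.39 7.22] F [0.02 0.39 5.34] t 10.525 w 0.5
33 22 22 22 23 23 23 23 41 93 95 92 98 104 107 106 105 106 106 107 109 111 112 109 111 108 109 109 117 118 118 116 118 118 118 129 131 129 130 130 129 127 135 138 137 136 138 135 136 136 139 139 138 137 140 138 138 142 142 141 132 108 106 108 109 114 114 112 107 109 108 107 109 110 138 147 146 147 146 147 145 147 146 147 145 146 146 147 147 146 144 134 56 26 55 64 64 60 62 62
32 18 18 18 20 19 24 25 52 139 148 147 148 148 128 135 148 147 147 148 138 144 147 146 147 147 139 142 147 146 148 148 125 138 147 147 147 148 136 146 148 148 147 147 133 145 148 148 149 148 110 142 148 148 148 148 135 148 148 148 140 112 94 136 138 40 30 36 90 144 148 135 115 113 118 148 148 147 148 144 133 147 147 147 148 146 113 143 147 147 148 146 64 25 20 16 18 17 14 16
[(-45.82, 9.0), (-39.0, 0.75), (45.22, 7.75)] [(-45.95, 8.75), (-35.5, 0.25), (-17.62, 0.5), (0.11, 0.5), (11.69, 2.0), (16.29, 4.0), (22.92, 2.5), (35.88, 1.0), (45.92, 8.25)]
```

```bash
python3 - <<'E'
from h import *
a=strip();g=cv2.cvtColor(a,cv2.COLOR_RGB2GRAY).astype(float)
r=g[int((70-55.5)*4):int((70-51.5)*4)].mean(0)
i=np.arange(-50,50,.25);k=(i>8)&(i<28)
for x,v in zip(i[k],r[k]):print(x,round(v),end="; ")
cv2.imwrite("pics/st2.png",cv2.resize(a[:,180:340,::-1],None,fx=4,fy=3,interpolation=cv2.INTER_CUBIC))
E
```

```text
8.25 149; 8.5 148; 8.75 148; 9.0 149; 9.25 149; 9.5 147; 9.75 146; 10.0 128; 10.25 108; 10.5 89; 10.75 70; 11.0 55; 11.25 53; 11.5 51; 11.75 51; 12.0 51; 12.25 58; 12.5 68; 12.75 87; 13.0 118; 13.25 148; 13.5 148; 13.75 148; 14.0 136; 14.25 121; 14.5 98; 14.75 66; 15.0 39; 15.25 35; 15.5 31; 15.75 30; 16.0 30; 16.25 31; 16.5 31; 16.75 34; 17.0 46; 17.25 59; 17.5 86; 17.75 114; 18.0 131; 18.25 142; 18.5 149; 18.75 149; 19.0 148; 19.25 150; 19.5 150; 19.75 150; 20.0 149; 20.25 147; 20.5 142; 20.75 135; 21.0 115; 21.25 94; 21.5 77; 21.75 61; 22.0 51; 22.25 50; 22.5 49; 22.75 51; 23.0 53; 23.25 65; 23.5 80; 23.75 97; 24.0 118; 24.25 136; 24.5 142; 24.75 147; 25.0 148; 25.25 149; 25.5 149; 25.75 149; 26.0 149; 26.25 148; 26.5 148; 26.75 148; 27.0 148; 27.25 148; 27.5 148; 27.75 147;
```

View pics/st2.png

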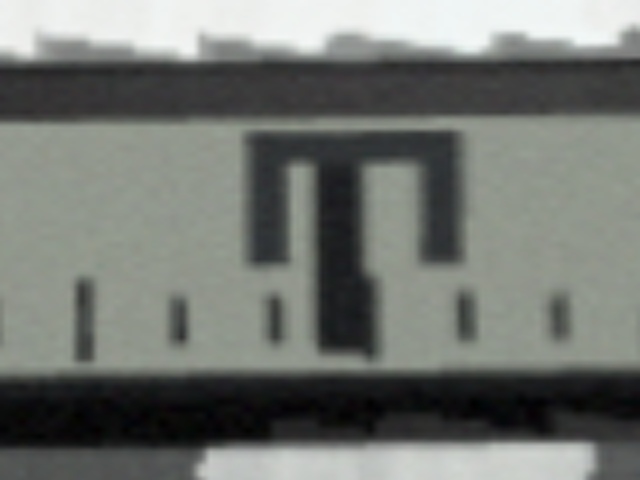

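The needle (edges 14.5 to 17.6) is already inside the prongs (inner edges 12.9 and 21.2), about 1 mm short of centre. I'll nudge it a little further.

Emit:
{"api": "arm_command", "payload": {
  "motion": [
    {"claw": -1, "offset": [0, 0.02, 0.003], "rotation": [0, 0, 0]},
    {"claw": -1, "offset": [0, 0.037, 0.005], "rotation": [0, 0, 0]},
    {"claw": -1, "offset": [0, 0.037, 0.005], "rotation": [0, 0, 0]}
  ]
}}

```text
time_s: 11.0
tool_pos: [473.5, 190.2, 92.1]
tool_rot: [0.635, 0.773, 0.001, 0.0]
contact_force: [-1.6, 0.2, 7.1]
grip_width: 0.4
gripper_force: 3.0
```

Emit:
{"api": "arm_command", "payload": {
  "motion": [
    {"claw": -1, "offset": [0, 0, -0.1], "rotation": [0, 0, 0]},
    {"claw": -1, "offset": [0, 0, -0.8], "rotation": [0, 0, 0]},
    {"claw": -1, "offset": [0, 0, -1], "rotation": [0, 0, 0]},
    {"claw": -1, "offset": [0, 0, -1], "rotation": [0, 0, 0]}
  ]
}}

```text
time_s: 11.5
tool_pos: [473.1, 190.0, 131.7]
tool_rot: [0.635, 0.773, 0.0, 0.0]
contact_force: [0.3, -0.1, -1.2]
grip_width: 0.8
gripper_force: 0.0
```

```bash
python3 - <<'E'
from h import *
goto(0,-85,45)
a=strip();g=cv2.cvtColor(a,cv2.COLOR_RGB2GRAY).astype(float)
r=g[int((70-55.5)*4):int((70-51.5)*4)].mean(0)
i=np.arange(-50,50,.25)
for j in range(len(i)-1):
    if 5<i[j]<30 and (r[j]-100)*(r[j+1]-100)<0: print(round(i[j]+.25*(r[j]-100)/(r[j]-r[j+1]),2))
E
```

```text
off [-2.131 -0.138  0.043] rot [ 0.011 -0.    -0.048] box [ 5.96  0.23 46.74] F [ 0.27 -0.13 -1.22] t 11.5 w 0.8
10.13
12.67
15.42
18.45
20.96
23.41
```

Emit:
{"api": "arm_command", "payload": {
  "motion": [
    {"claw": -1, "offset": [-1.0, -0.14, 0], "rotation": [0, 0, -0.05]},
    {"claw": -1, "offset": [-2.13, -0.14, 0], "rotation": [0, 0, -0.05]},
    {"claw": -1, "offset": [-2.13, -0.14, 0], "rotation": [0, 0, -0.05]},
    {"claw": -1, "offset": [-2.13, -0.14, 0.4], "rotation": [0, 0, -0.05]},
    {"claw": -1, "offset": [-2.13, -0.14, 0.65], "rotation": [0, 0, -0.05]}
  ]
}}

```text
time_s: 12.18
tool_pos: [482.4, 106.0, 103.3]
tool_rot: [0.632, 0.775, -0.001, -0.001]
contact_force: [-1.1, 0.2, 0.2]
grip_width: 0.1
gripper_force: 0.0
```

```bash
python3 -c "
from h import *
goto(0,-20,20)"
```

```text
off [ 1.598  0.042 -0.042] rot [-0.022 -0.005  0.012] box [ -1.6  -83.92  18.29] F [-1.06  0.37  0.18] t 12.175 w 0.1
```

Raise 2 mm, then push.

Emit:
{"api": "arm_command", "payload": {
  "motion": [
    {"claw": -1, "offset": [0.2, 0.03, -0.05], "rotation": [0, 0, 0]},
    {"claw": -1, "offset": [0.45, 0.03, -0.05], "rotation": [0, 0, 0]},
    {"claw": -1, "offset": [0.7, 0.03, -0.05], "rotation": [0, 0, 0]},
    {"claw": -1, "offset": [0.95, 0.03, -0.05], "rotation": [0, 0, 0]},
    {"claw": -1, "offset": [1.2, 0.03, -0.05], "rotation": [0, 0, 0]}
  ]
}}

```text
time_s: 12.8
tool_pos: [475.1, 153.3, 107.7]
tool_rot: [0.633, 0.774, 0.0, 0.0]
contact_force: [-1.3, -3.1, 0.4]
grip_width: 0.5
gripper_force: 1.1
```

Emit:
{"api": "arm_command", "payload": {
  "motion": [
    {"claw": -1, "offset": [0.2, 0, 0], "rotation": [0, 0, 0]},
    {"claw": -1, "offset": [0.4, 0, 0], "rotation": [0, 0, 0]},
    {"claw": -1, "offset": [0.5, 0, 0], "rotation": [0, 0, 0]}
  ]
}}

```text
time_s: 13.18
tool_pos: [471.3, 172.6, 107.6]
tool_rot: [0.633, 0.774, 0.0, 0.0]
contact_force: [-0.4, -1.5, 0.9]
grip_width: 0.3
gripper_force: 0.9
```

Emit:
{"api": "arm_command", "payload": {
  "motion": [
    {"claw": -1, "offset": [0.06, 0, 0], "rotation": [0, 0, 0]},
    {"claw": -1, "offset": [0.12, 0, 0], "rotation": [0, 0, 0]}
  ]
}}

```text
time_s: 13.42
tool_pos: [470.8, 175.2, 107.6]
tool_rot: [0.633, 0.774, -0.001, 0.001]
contact_force: [1.0, -15.0, 2.7]
grip_width: 0.4
gripper_force: 7.8
```

```bash
python3 -c "
from h import *
goto(0,-11.5,20)"
```

```text
off [ 0.058 -0.018  0.065] rot [0.001 0.031 0.001] box [  0.73 -13.8   22.62] F [ -2.02 -14.95   2.72] t 13.425 w 0.4
```

Emit:
{"api": "arm_command", "payload": {
  "motion": [
    {"claw": -1, "offset": [0.06, 0, 0], "rotation": [0, 0, 0]},
    {"claw": -1, "offset": [0.09, 0, 0], "rotation": [0, 0, 0]},
    {"claw": -1, "offset": [0.09, 0, 0], "rotation": [0, 0, 0]}
  ]
}}

```text
time_s: 13.8
tool_pos: [470.7, 175.4, 107.7]
tool_rot: [0.633, 0.774, -0.003, 0.003]
contact_force: [2.1, -25.8, 4.7]
grip_width: 0.2
gripper_force: 12.4
```

Emit:
{"api": "arm_command", "payload": {
  "motion": [
    {"claw": -1, "offset": [-0.4, 0, 0], "rotation": [0, 0, 0]},
    {"claw": -1, "offset": [-0.7, 0, -0.3], "rotation": [0, 0, 0]},
    {"claw": -1, "offset": [-0.7, 0, -1.5], "rotation": [0, 0, 0]},
    {"claw": -1, "offset": [-2.5, 0, -3], "rotation": [0, 0, 0]},
    {"claw": -1, "offset": [-4, 0, -3], "rotation": [0, 0, 0]}
  ]
}}

```text
time_s: 14.42
tool_pos: [498.7, 46.0, 226.6]
tool_rot: [0.632, 0.775, 0.002, 0.002]
contact_force: [0.9, 0.3, -0.3]
grip_width: 0.6
gripper_force: 0.0
```

Emit:
{"api": "arm_command", "payload": {
  "motion": [
    {"claw": -1, "offset": [-1.5, 0, -1], "rotation": [0, 0, 0]},
    {"claw": -1, "offset": [-3, 0, -2], "rotation": [0, 0, 0]},
    {"claw": -1, "offset": [-4, 0, -2], "rotation": [0, 0, 0]},
    {"claw": -1, "offset": [-4, 0, -2], "rotation": [0, 0, 0]}
  ]
}}

```text
time_s: 14.92
tool_pos: [529.4, -114.3, 304.0]
tool_rot: [0.635, 0.773, 0.0, 0.002]
contact_force: [-0.3, 1.0, -0.7]
grip_width: 0.5
gripper_force: 0.0
```

```bash
python3 - <<'E'
from h import *
import pickle
im=ctrl.get_image("side");im2=ctrl.get_image("top");d=pickle.load(open("d.pkl","rb"))
b=lambda i,x,s:cv2.resize(i["image"][x[1]:x[3],x[0]:x[2],::-1],(380,290),interpolation=cv2.INTER_CUBIC)
bs=(250,195,350,271);bt=(160,170,260,246)
cv2.imwrite("pics/cmp.png",np.vstack([np.hstack([b(d["side"],bs,1),b(im,bs,1)]),np.hstack([b(d["top"],bt,1),b(im2,bt,1)])]))
E
```

```text
(no output)
```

View pics/cmp.png

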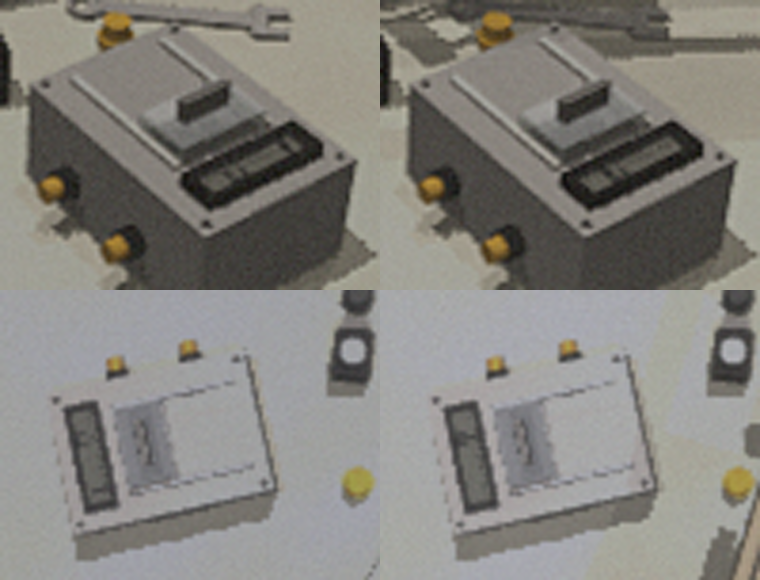

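The before and after views match: the hood is back exactly where it started, with the rib at (583,103) after against (203,103) before. The needle has joined the gate, the loose things haven't moved, and the arm is clear.

```bash
python3 -c "
from rig import ctrl
print(ctrl.hand_in())"
```

```text
the job is handed in; nothing more can be done
None
```

The job is handed in at about 15 s: hood slid fully off and then fully home, needle about 0.1 mm from the gate's centre by the wrist camera, at most 12 N read on the wheel, and the loose things left where they were.

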